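Free the left-hand lock of a tube-bending jig and run its stop round to the end

ROBOT

A 7-joint arm with a two-finger parallel gripper is mounted at the origin on a cart in front of the work surface, level with it; the furniture and walls round the work are solid. World frame = base frame: x ahead of the robot, y to its left, z up, the work surface at z = 0. Lengths are in m, angles in rad, forces in N, time in s.
With the tool pointing down it reaches from about 0.4 to 0.85 m from the base axis. Payload 10.4 kg.
Tool frame: the origin (TCP) lies at the very end of the fingers, on their centre line; the grasp point (between the pads) lies 19 mm behind it; y points along the fingers, x is the direction in which the jaws open and shut, and the axes are right-handed (so a half turn about y gives the same grasp; the last joint's range is limited). The gripper opens to 87 mm and grips with 3 to 60 N. Pads are 19 mm wide; open, the fingers measure 117 mm over their backs; the gripper's body (75 mm by 190 mm) begins 51 mm behind the grasp point.
Start: joints at [1.272, 0.332, -0.065, 1.46, 0.022, 1.35, -0.088], TCP at [0.17, -0.601, 0.223] pointing down, gripper open.
Joint ranges: [-2.6, 2.6], [-0.5, 2.12], [-1.47, 1.34], [0.16, 2.42], [-1.27, 4.41], [0.06, 2.06], [-2.6, 2.6]. Speed limits (rad/s): [2.22, 2.22, 2.79, 2.79, 3.14, 3.14, 3.14].

INTERFACE

Orientations are given as a unit quaternion [x, y, z, w].
In Python, from bench import readout, vision, r gives the robot as it stands.
- The arm moves only by the tool arm_command, never from a script. Its argument "targets" is a list that holds one entry, the list of rows, each a list of 6 numbers: the shift along the tool's x, y, z in m, then the turn, a rotation vector about the tool's x, y, z in degrees. A call has 1 to 12 rows; each row shifts and turns the commanded pose from where the row before left it, along the tool's axes as they then stand; what a row does not reach is not made up. A row lasts 1/12 s, in which the tool goes at most 41.7 mm and 7.16 degrees, less where a joint would pass 70% of its speed; a pose out of reach is approached as far as the arm can. A call is refused whole if a number of a shift passes 0.0417 or a number of a turn 7.16, either way. A call with a gripper value outside its range is refused whole. "hand" is the opening, from 0 (shut) to 1 (fully open), set as the call begins (left out, the last holds). The fingers move at their own pace and stop on an object; "grip_force" is the grip in N (left out, the last holds). Time passes only in rows, so rows that do not move let the fingers close. It gives the time, the measured TCP pose, the force and the opening at its end, in the units of the state.
- readout.read_state(): the state, without advancing time (a new reading comes with each control period).
- vision.camera(name): name is "scene" or "side" or "wrist"; returns a dict with "pixels" (480x640x3 uint8, blue, green, red), "fovy" (degrees; the focal length in pixels is half the picture's height over the tangent of half this angle, whatever the lens; pixels are square), "cx", "cy" (the principal point, pixels), "D" ([k1, k2, p1, p2, k3] as OpenCV has them; the pictures are not rectified), "R" (3x3) and "t" (3): a world point X has camera coordinates R X + t; the wrist camera has in their place "mount" (4x4, takes a point from camera to tool coordinates, whose origin is the TCP and whose axes are the tool frame's). Camera axes: x right, y down, z forward; pixel columns grow to the right and rows downward; lengths in m; the calibration is good to about 2 mm. A picture is of the moment at which its call begins: read the wrist's pose just before it. There is no depth.
- r.close_job(): hands the job in, once; it reports no verdict.
The state is a dict: "time": time; "joint_positions": joint angles; "joint_vel": joint speeds; "joint_torque": joint torques, N m; "ee_pos": TCP position; "eef_rot": TCP orientation; "ft_force": force on the tool from outside, world axes, zero at the start; "torque": the same for the moment, N m; "width": finger opening in m.
Only numpy, scipy, OpenCV 4.12 (cv2) and the standard library are available. Lean on these libraries where they do the work, as an engineer would, in place of code of your own. Each camera call takes 0.05 s, during which the arm holds its last target.

TASK

Reset the bend stop on the tube-bending jig: its wing nut has a left-hand thread, so loosen it by turning it clockwise, seen from above, about half a turn (if it will not budge you are tightening it). Then run the freed slider round the curved rod until it comes up against the larger end block, and leave it there with the nut still slack. Do not force the slider while it is clamped, and leave the tools lying round the jig where they are.

Things in the scene. Friction and masses are not known exactly. Their poses are not given: they have to be found in the camera images.
- bend_jig: bolted-down tube-bending jig: dark steel plate 235 x 300 x 10 mm. Origin: on the bench, at the rod's centre of curvature, under the grooved round former (radius 50 mm, top 49 mm above the bench). At yaw 0 x points away from the robot, y left, z up
- rod_mid (a point): middle of the curved guide rod, on its axis, 34 mm above the bench. The steel rod is 14 mm thick and lies level, an arc of 140 mm radius about the z axis of bend_jig, on that body's -x side, from the small end block at its -y end to the larger one at its +y end
- end_block (a point): centre of the top of the larger end block (grey, 38 mm along the rod, 46 mm across it), 52 mm above the bench, a 4 mm screw head on it. The small end block at the rod's other end is 24 x 24 mm and as high
- slider_top (a point): centre of the top face of the bored stop slider, an aluminium block on the curved rod: 38 mm across the rod, 50 mm along it, from 16 to 56 mm above the bench. Its axes turn with the slider: x points from the slider to the centre of curvature (bend_jig's z axis, 140 mm away), y along the rod towards the larger end block
- stop_slider (a joint): angle of the slider round the rod's centre of curvature, rad: 0 against the small end block, 1.20 against the larger one; it grows as the slider goes clockwise seen from above (140 mm of rod per rad). Clamped solid while the nut is tight; freed, it drags with about 2.5 N and stays where it is left
- nut_wings (a point): centre of the wings of the steel wing nut on top of the slider. x runs along the wings, y across their flat faces, z up. The wings form an upright plate 58 mm long, 11 mm thick and 24 mm high, centred on this point (81 mm above the bench when tight); below it is a round hub (27 mm across) on the slider's top. A 10 mm stud sticks up 29 mm above this point when the nut is tight
- lock_nut (a joint): turn of the wing nut relative to the slider, rad: 0 = tight, where it starts and is a hard stop; grows clockwise seen from above (left-hand thread, loosening) up to 5.0. It rises 10 mm per full turn. It takes 0.1 to 0.2 N m to turn and stays where it is left; the slider is free from about 0.3 on
- tape_measure: bystander: tape measure 64 x 69 x 32 mm, left of the jig
- spanner_13: bystander: combination spanner 172 mm long, right of the jig
- screwdriver_1: bystander: screwdriver 200 mm long, right of the jig
- marker_1: bystander: marker pen 137 mm long, left of the jig

How it is judged:
By the outcome, as a careful person would: the job done as asked, in the order asked, and still so for the second after the job is handed in, with the robot touching nothing.
It also fails if it takes over 64 s, if anything falls off the work surface, if the arm or the gripper's body presses on something with over 40 N, if the wrist force passes 120 N, or if a joint passes its speed limit or range.

## Working session

There is one attempt and no reset: what is moved stays moved. The work goes in short steps, Python scripts to look and compute and a tool call to move; the robot and the scene stay as the last step left them, time stands still between calls to the robot, and variables do not carry over. Pictures are saved under pics/ and viewed, and the job is handed in when it is done.

Besides the shell and the picture viewer there is one more tool, called by a JSON object that holds its "op" and its "data", one argument or row to a line. arm_command: Moves the arm, as the interface text tells. Its arguments: {"type":"object","properties":{"targets":{"type":"array","items":{"type":"array","items":{"type":"array","items":{"type":"number"}}}},"hand":{"type":"number"},"grip_force":{"type":"number"}},"required":["targets"]}

```bash
ls; mkdir -p pics
python3 - <<'E'
from bench import readout, vision, r
import cv2,pickle
s=readout.read_state(); print(s)
for n in ("scene","side","wrist"):
    c=vision.camera(n); cv2.imwrite(f"pics/{n}0.png",c["pixels"]); pickle.dump(c,open(f"{n}0.pkl","wb"))
    print(n,{k:v for k,v in c.items() if k!="pixels"})
E
```

```text
pics
{'time': 0.0, 'joint_positions': array([ 1.27242568,  0.33285483, -0.06470492,  1.46096522,  0.02161436,
        1.34987446, -0.08851588]), 'joint_vel': array([ 0.0006967 , -0.00095442, -0.00022965, -0.00054969,  0.00097601,
        0.0010012 , -0.00082591]), 'joint_torque': array([-5.45932119e-05, -6.23250532e+01,  2.44673219e-02, -3.89888871e+01,
       -6.14184444e-02,  3.97337589e-02,  1.22168326e-04]), 'ee_pos': array([ 0.17006668, -0.60101212,  0.22175318]), 'eef_rot': array([-0.56370422,  0.42693858, -0.42611369,  0.56425891]), 'ft_force': array([-0.39324603,  0.00261256,  0.60783765]), 'torque': array([ 0.0111585 , -0.02074107, -0.03739804]), 'width': 0.08702590949305991}
scene {'fovy': 54.95133139959835, 'cx': 319.892564907429, 'cy': 234.30372467094222, 'D': array([-0.09500269,  0.        ,  0.        ,  0.        ,  0.        ]), 'R': array([[-0.62383834, -0.78133311, -0.01855506],
       [-0.51972337,  0.43245913, -0.7367949 ],
       [ 0.58370656, -0.44999741, -0.67586166]]), 't': array([0.39057547, 0.4129548 , 0.69792144])}
side {'fovy': 51.15670639035437, 'cx': 314.8377963011828, 'cy': 235.83969677582624, 'D': array([-0.13623199,  0.        ,  0.        ,  0.        ,  0.        ]), 'R': array([[ 0.97877088, -0.20490462, -0.00465485],
       [-0.1113623 , -0.51260514, -0.85137207],
       [ 0.17206398,  0.83381656, -0.52454164]]), 't': array([-0.62970579,  0.11515471,  1.02049383])}
wrist {'fovy': 64.48159968365393, 'cx': 316.6649334502136, 'cy': 240.1764481035006, 'D': array([0.001908, 0.      , 0.      , 0.      , 0.      ]), 'mount': array([[ 9.99999568e-01,  1.23080804e-04, -9.21767023e-04,
        -7.80561677e-04],
       [ 9.21216073e-04, -2.66622850e-01,  9.63800502e-01,
        -1.63070701e-01],
       [-1.27138810e-04, -9.63800934e-01, -2.66622848e-01,
         7.32571698e-02],
       [ 0.00000000e+00,  0.00000000e+00,  0.00000000e+00,
         1.00000000e+00]])}
```

View pics/scene0.png

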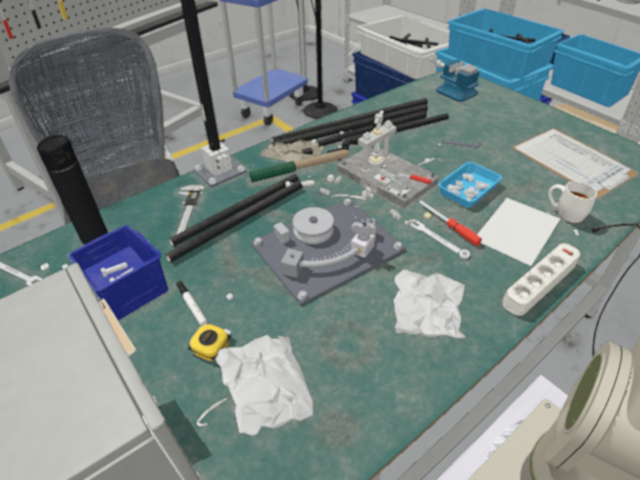

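View pics/side0.png

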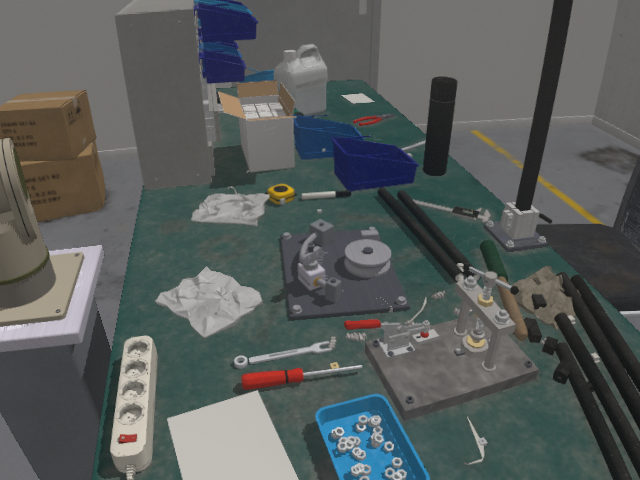

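View pics/wrist0.png

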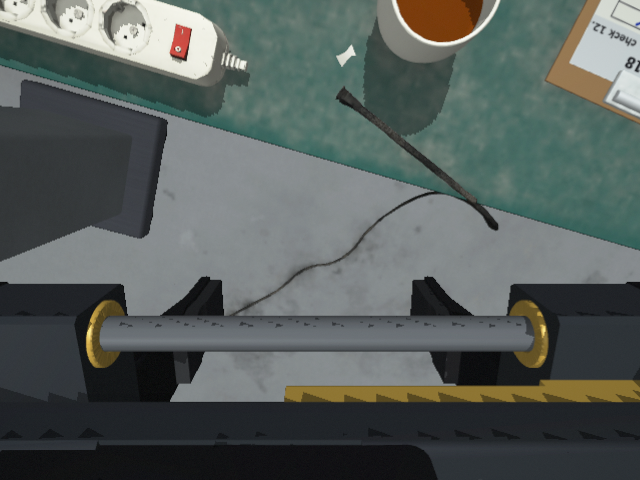

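The scene view shows the jig around (328,245), with the slider near (362,243). In the side view the jig is around (340,270) and the slider near (313,270). I'll zoom in on both.

Run:
```python
import cv2
a=cv2.imread("pics/scene0.png")[180:310,240:420]; cv2.imwrite("pics/scz.png",cv2.resize(a,None,fx=4.4,fy=4.4,interpolation=2))
a=cv2.imread("pics/side0.png")[200:330,265:425]; cv2.imwrite("pics/siz.png",cv2.resize(a,None,fx=4.5,fy=4.5,interpolation=2))
```

```text
(no output)
```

View pics/scz.png

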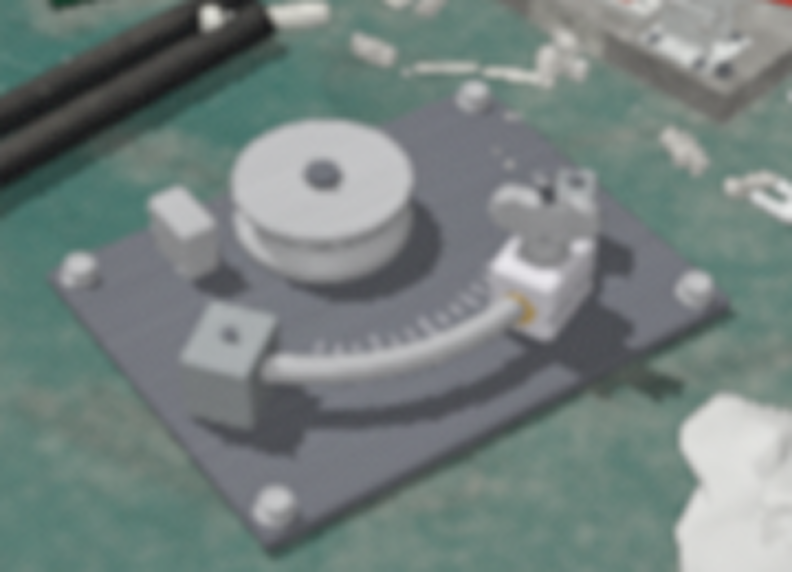

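View pics/siz.png

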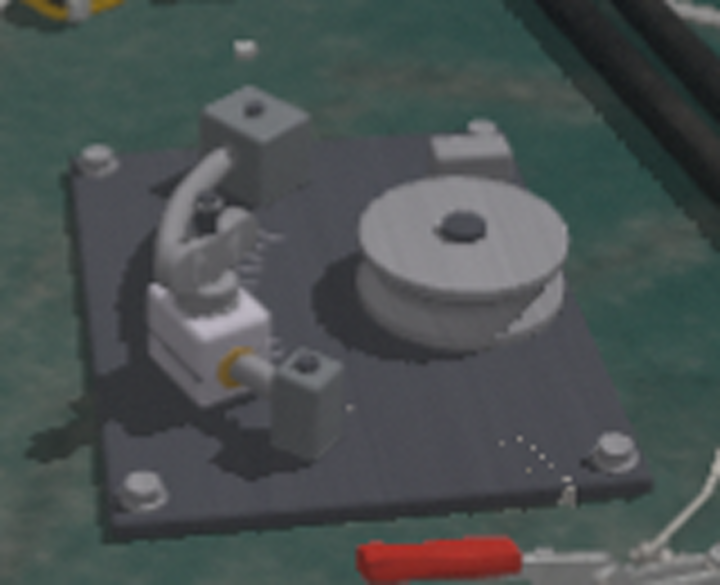

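```bash
cat > h.py <<'E'
import numpy as np,cv2,pickle
def ray(c,p,Rw=None,tw=None):
    f=240/np.tan(np.radians(c["fovy"]/2)); K=np.array([[f,0,c["cx"]],[0,f,c["cy"]],[0,0,1]])
    u=cv2.undistortPoints(np.array([[p]],float),K,c["D"])[0,0]; d=np.array([u[0],u[1],1.])
    if "R" in c: o=-c["R"].T@c["t"]; d=c["R"].T@d
    else:
        from scipy.spatial.transform import Rotation as Ro
        Rt=Ro.from_quat(c["q"]).as_matrix(); M=c["mount"]; o=Rt@M[:3,3]+c["p"]; d=Rt@M[:3,:3]@d
    return o,d/np.linalg.norm(d)
def plane(c,p,z): o,d=ray(c,p); return o+d*(z-o[2])/d[2]
def tri(l):
    A=0;b=0
    for c,p in l:
        o,d=ray(c,p); P=np.eye(3)-np.outer(d,d); A=A+P; b=b+P@o
    return np.linalg.solve(A,b)
def proj(c,X):
    f=240/np.tan(np.radians(c["fovy"]/2)); K=np.array([[f,0,c["cx"]],[0,f,c["cy"]],[0,0,1]])
    if "R" in c: R,t=c["R"],c["t"]
    else:
        from scipy.spatial.transform import Rotation as Ro
        Rt=Ro.from_quat(c["q"]).as_matrix(); M=c["mount"]; Rc=Rt@M[:3,:3]; o=Rt@M[:3,3]+c["p"]; R=Rc.T; t=-R@o
    return cv2.projectPoints(np.array(X,float).reshape(-1,1,3),cv2.Rodrigues(R)[0],t,K,c["D"])[0].reshape(-1,2)
def snap(n,fn):
    from bench import readout,vision
    s=readout.read_state(); c=dict(vision.camera(n)); c["p"]=s["ee_pos"]; c["q"]=s["eef_rot"]
    cv2.imwrite(f"pics/{fn}.png",c["pixels"]); pickle.dump(c,open(fn+".pkl","wb")); return c
def load(fn): return pickle.load(open(fn+".pkl","rb"))
E
python3 - <<'E'
from h import *
a=load("scene0");b=load("side0")
S=lambda x,y:(x/4.4+240-.4,y/4.4+180-.4)
D=lambda x,y:(x/4.5+265-.4,y/4.5+200-.4)
np.set_printoptions(precision=4,suppress=True)
P={"former":(S(323,172),D(463,225),.051),"end":(S(231,334),D(254,107),.054),"small":(S(577,185),D(306,362),.054),"stud":(S(547,185),D(208,203),.11),
"lobe":(S(510,205),D(235,226),.087)}
for k,(s,d,z) in P.items(): print(k,tri([(a,s),(b,d)]),plane(a,s,z),plane(b,d,z))
from scipy.spatial.transform import Rotation as Ro
from bench import readout
s=readout.read_state(); print(Ro.from_quat(s["eef_rot"]).as_matrix())
E
```

```text
former [ 0.7425 -0.0721  0.0469] [ 0.738  -0.0691  0.051 ] [ 0.7409 -0.0777  0.051 ]
end [0.6672 0.046  0.0532] [0.6657 0.0465 0.054 ] [0.6676 0.0454 0.054 ]
small [ 0.6416 -0.1692  0.052 ] [ 0.6376 -0.167   0.054 ] [ 0.6428 -0.1702  0.054 ]
stud [ 0.6104 -0.1149  0.103 ] [ 0.6022 -0.1087  0.11  ] [ 0.6101 -0.1239  0.11  ]
lobe [ 0.6253 -0.105   0.0835] [ 0.6217 -0.1021  0.087 ] [ 0.6249 -0.1095  0.087 ]
[[ 0.2723 -0.0003  0.9622]
 [-0.9622  0.001   0.2723]
 [-0.0011 -1.     -0.    ]]
```

{"op": "arm_command", "data": {
  "targets": [
    [[-0.0194,0,0.0303,0,0,0],[-0.0194,0,0.0303,0,0,0],[-0.0194,0,0.0303,0,0,0],[-0.0194,0,0.0303,0,0,0],[-0.0194,0,0.0303,0,0,0],[-0.0194,0,0.0303,0,0,0],[-0.0194,0,0.0303,0,0,0],[-0.0194,0,0.0303,0,0,0],[-0.0194,0,0.0303,0,0,0]]
  ],
  "hand": 0.6
}}

```text
time: 0.9
ee_pos: [0.3858, -0.3576, 0.2225]
eef_rot: [0.564, -0.427, 0.427, -0.564]
ft_force: [1.1, -0.4, 0.2]
width: 0.0525
```

Run:
```python
from bench import readout
s=readout.read_state();print(s)
```

```text
{'time': 0.9, 'joint_positions': array([ 0.92576626,  0.1306687 , -0.28845726,  1.70927938,  0.03862952,
        1.30712813, -0.66551157]), 'joint_vel': array([-0.4931048 , -0.02068994, -0.35135674,  0.03424184,  0.04067637,
       -0.0034812 , -0.84628283]), 'joint_torque': array([  4.20032188, -48.21781039,   0.3295303 , -37.93862343,
        -0.17462142,   0.21608309,   1.82267971]), 'ee_pos': array([ 0.38583668, -0.35758102,  0.22253385]), 'eef_rot': array([ 0.56404543, -0.42652764,  0.42656099, -0.56389063]), 'ft_force': array([ 1.05876174, -0.41527145,  0.15608213]), 'torque': array([-0.04473332, -0.07206482,  0.00514673]), 'width': 0.052513035272079484}
```

{"op": "arm_command", "data": {
  "targets": [
    [[-0.0194,0,0.0303,0,0,0],[-0.0194,0,0.0303,0,0,0],[-0.0194,0,0.0303,0,0,0],[-0.0194,0,0.0303,0,0,0],[-0.0194,0,0.0303,0,0,0],[-0.0194,0,0.0303,0,0,0],[-0.0194,0,0.0303,0,0,0],[-0.0194,0,0.0303,0,0,0],[-0.0194,0,0.0303,0,0,0],[0,0,0,0,0,0],[0,0,0,0,0,0]]
  ]
}}

```text
time: 1.82
ee_pos: [0.6006, -0.1142, 0.2219]
eef_rot: [-0.565, 0.426, -0.425, 0.565]
ft_force: [-0.5, -1.0, 0.3]
width: 0.0521
```

Run:
```python
from h import *
from bench import readout
c=snap("wrist","w1"); print(c["p"],c["q"],readout.read_state()["joint_positions"])
print(proj(c,[(.609,-.117,.11)]))
```

```text
[ 0.60063975 -0.11420127  0.2218763 ] [-0.56466983  0.42581437 -0.42483618  0.56510559] [ 0.50000882  0.34330943 -0.48732437  1.47949785  0.16173668  1.3598343
 -1.2907725 ]
[[325.02348038 227.07581276]]
```

View pics/w1.png

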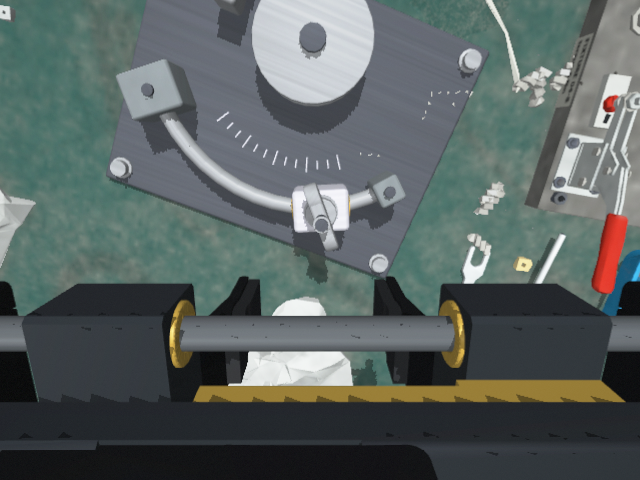

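Run:
```python
import cv2
a=cv2.imread("pics/w1.png")[165:275,260:420]; cv2.imwrite("pics/w1z.png",cv2.resize(a,None,fx=5,fy=5,interpolation=2))
```

```text
(no output)
```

View pics/w1z.png

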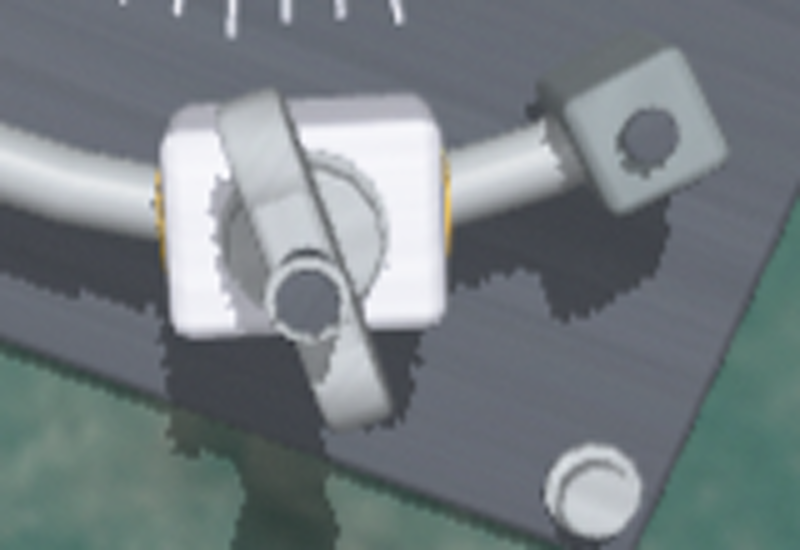

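Run:
```python
from h import *
a=load("scene0");b=load("side0");c=load("w1")
W=lambda x,y:(x/5+260-.4,y/5+165-.4)
S=lambda x,y:(x/4.4+240-.4,y/4.4+180-.4)
D=lambda x,y:(x/4.5+265-.4,y/4.5+200-.4)
np.set_printoptions(precision=4,suppress=True)
print("stud",plane(c,W(307,297),.11),tri([(a,S(547,185)),(b,D(208,203)),(c,W(307,297))]))
e1=plane(c,W(251,105),.088);e2=plane(c,W(361,412),.088);print(e1,e2,(e1+e2)/2,np.linalg.norm(e1-e2),np.degrees(np.arctan2(*(e1-e2)[1::-1])))
for p in [((283,92),(392,405)),((220,118),(330,420))]:
  u=plane(c,W(*p[0]),.088);v=plane(c,W(*p[1]),.088);print(np.degrees(np.arctan2(*(u-v)[1::-1])))
print("slider",[plane(c,W(*p),.056) for p in [(162,140),(440,125),(443,325),(175,333)]], plane(c,W(304,230),.056))
print("end",plane(c,(148,90),.056),"small",plane(c,W(650,135),.056),"former",plane(c,(313,37),.052))
```

```text
stud [ 0.6104 -0.1135  0.11  ] [ 0.6098 -0.1144  0.1032]
[ 0.6326 -0.0981  0.088 ] [ 0.5896 -0.1289  0.088 ] [ 0.6111 -0.1135  0.088 ] 0.05288853122950568 35.54538536204579
35.29187918653128
35.593351825484376
slider [array([ 0.6184, -0.0855,  0.056 ]), array([ 0.6342, -0.131 ,  0.056 ]), array([ 0.6003, -0.1421,  0.056 ]), array([ 0.5857, -0.0966,  0.056 ])] [ 0.61   -0.1135  0.056 ]
end [0.6665 0.0481 0.056 ] small [ 0.6426 -0.1665  0.056 ] former [ 0.7415 -0.0693  0.052 ]
```

{"op": "arm_command", "data": {
  "targets": [
    [[0.0022,0,0.0097,0,-7.13,0],[0,0,0,0,-7.13,0],[0,0,0,0,-7.13,0],[0,0,0,0,-7.13,0],[0,0,0,0,-7.13,0],[0,0,0,0,-7.13,0],[0,0,0,0,-7.13,0],[0,0,0,0,-7.13,0],[0,0,0,0,-7.13,0],[0,0,0,0,-7.13,0],[0,0,0,0,-7.13,0],[0,0,0,0,-7.13,0]]
  ]
}}

```text
time: 2.87
ee_pos: [0.6091, -0.1184, 0.2225]
eef_rot: [0.704, 0.071, -0.071, -0.703]
ft_force: [-0.0, -0.1, -0.4]
width: 0.0522
```

{"op": "arm_command", "data": {
  "targets": [
    [[0,0,0,0,-7.13,0],[0,0,0,0,-7.13,0],[0,0,0,0,-7.13,0],[0,0,0,0,-7.13,0],[0,0,0,0,-7.13,0],[0,0,0,0,-7.13,0],[0,0,0,0,-7.13,0],[0,0,0,0,-7.13,0],[0,0,0,0,-7.13,0],[0,0,0,0,-7.13,0],[0,0,0,0,-7.13,0],[0,0,0,0,-7.13,0]]
  ]
}}

```text
time: 3.87
ee_pos: [0.6091, -0.1184, 0.2224]
eef_rot: [-0.468, -0.53, 0.531, 0.468]
ft_force: [-0.5, -0.5, -0.0]
width: 0.0521
```

{"op": "arm_command", "data": {
  "targets": [
    [[0,0,0,0,-7.13,0],[0,0,0,0,-7.13,0],[0,0,0,0,-7.13,0],[0,0,0,0,-7.13,0],[0,0,0,0,0,0],[0,0,0,0,0,0]]
  ]
}}

```text
time: 4.37
ee_pos: [0.6093, -0.1178, 0.2223]
eef_rot: [-0.326, -0.627, 0.628, 0.326]
ft_force: [0.4, -0.1, 1.1]
width: 0.0524
```

```bash
cat > st.py <<'E'
from bench import readout
from scipy.spatial.transform import Rotation as Ro
import numpy as np
np.set_printoptions(precision=4,suppress=True)
s=readout.read_state();R=Ro.from_quat(s["eef_rot"]).as_matrix()
print("t",s["time"],"p",s["ee_pos"],"yaw",np.degrees(np.arctan2(R[1,0],R[0,0])),"down",R[:,1],"q",s["joint_positions"],"F",s["ft_force"],"T",s["torque"],"w",s["width"]); print(R)
E
python3 st.py; python3 -c "
from h import *
c=snap('wrist','w2')
cv2.imwrite('pics/w2z.png',cv2.resize(c['pixels'][120:300,220:420],None,fx=3.3,fy=3.3,interpolation=2))"
```

```text
t 4.3667 p [ 0.6093 -0.1178  0.2223] yaw 125.10740932733461 down [-0.0006 -0.0006 -1.    ] q [ 0.8726  0.5305 -1.0653  1.4324  0.4629  1.4475  1.9942] F [ 0.4322 -0.143   1.0553] T [ 0.1017 -0.115   0.0052] w 0.05241786959361653
[[-0.5751 -0.0006 -0.8181]
 [ 0.8181 -0.0006 -0.5751]
 [-0.0002 -1.      0.0008]]
```

View pics/w2z.png

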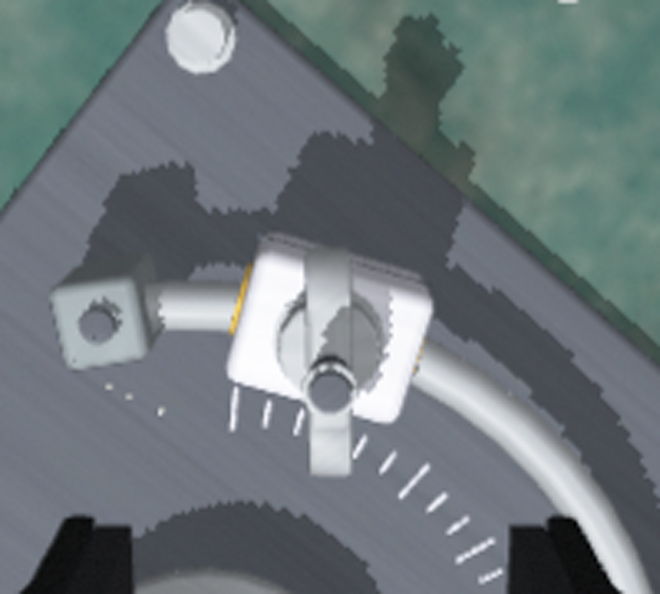

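Run:
```python
from h import *
c=load("w2")
W=lambda x,y:(x/3.3+220-.35,y/3.3+120-.35)
from scipy.spatial.transform import Rotation as Ro
R=Ro.from_quat(c["q"]).as_matrix()
for n,p,z in [("stud",(330,387),.11),("w1",(329,255),.09),("w2",(331,470),.09),("slider",(330,333),.056)]:
  X=plane(c,W(*p),z); print(n,X,R.T@(X-c["p"]))
```

```text
stud [ 0.6086646 -0.1145475  0.11     ] [ 0.00307613  0.11228874 -0.00145072]
w1 [ 0.58664576 -0.13017379  0.09      ] [0.00295956 0.1323113  0.02553249]
w2 [ 0.63015637 -0.0988654   0.09      ] [ 0.00354875  0.13226643 -0.02806825]
slider [ 0.60787416 -0.11454644  0.056     ] [ 0.0035414   0.16628918 -0.00084979]
```

{"op": "arm_command", "data": {
  "targets": [
    [[0.003,0.0,-0.0023,0,0,0],[0,0.025,0,0,0,0],[0,0.025,0,0,0,0],[0,0.025,0,0,0,0],[0,0.025,0,0,0,0],[0,0.025,0,0,0,0],[0,0.023,0,0,0,0],[0,0,0,0,0,0],[0,0,0,0,0,0],[0,0,0,0,0,0]]
  ]
}}

```text
time: 5.25
ee_pos: [0.6108, -0.1124, 0.0762]
eef_rot: [0.325, 0.628, -0.628, -0.324]
ft_force: [0.3, 0.6, 0.0]
width: 0.0523
```

```bash
python3 st.py; python3 -c "
from h import *
c=snap('wrist','w3')
c=snap('side','s3')
cv2.imwrite('pics/s3z.png',cv2.resize(c['pixels'][150:330,230:430],None,fx=3.3,fy=3.3,interpolation=2))"
```

```text
t 5.25 p [ 0.6108 -0.1124  0.0762] yaw 125.38940593999276 down [ 0.0016 -0.0003 -1.    ] q [ 0.8289  0.6538 -0.9874  1.597   0.5749  1.2056  1.9137] F [0.2643 0.567  0.0165] T [ 0.128  -0.1058 -0.0485] w 0.052293681173136465
[[-0.5791  0.0016 -0.8152]
 [ 0.8152 -0.0003 -0.5791]
 [-0.0012 -1.     -0.0012]]
```

View pics/w3.png

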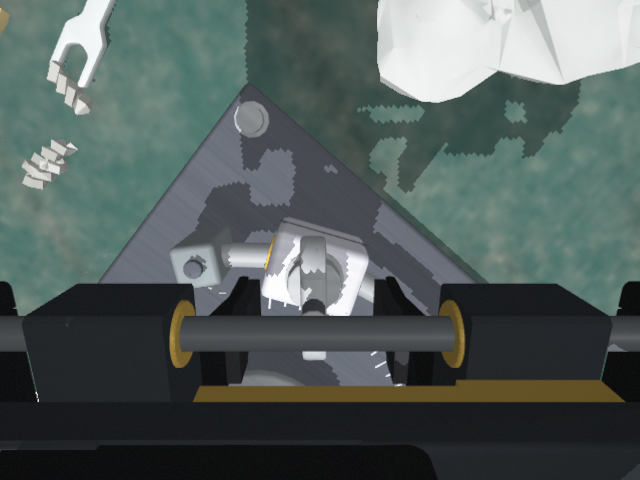

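View pics/s3z.png

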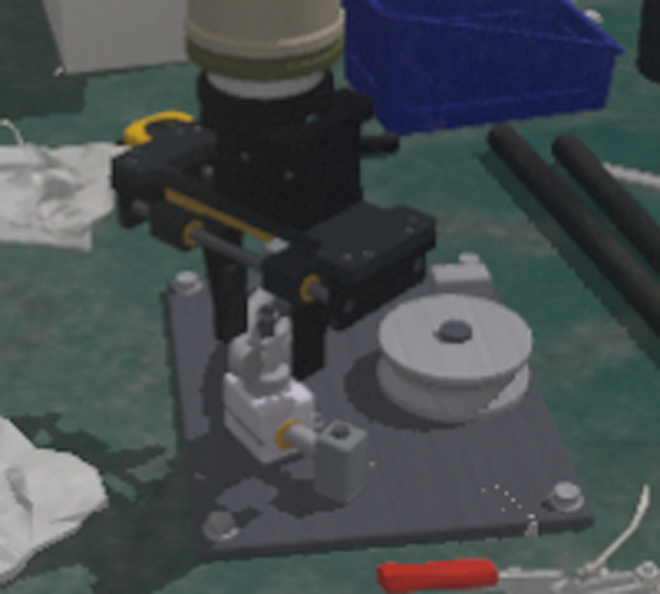

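{"op": "arm_command", "data": {
  "targets": [
    [[-0.0013,0.004,0.002,0,0,0],[0,0,0,0,0,0],[0,0,0,0,0,0]]
  ]
}}

```text
time: 5.6
ee_pos: [0.6091, -0.1152, 0.0708]
eef_rot: [-0.324, -0.628, 0.628, 0.324]
ft_force: [0.1, -0.2, -0.7]
width: 0.0526
```

{"op": "arm_command", "data": {
  "targets": [
    [[0,0,0,0,0,0],[0,0,0,0,0,0],[0,0,0,0,0,0],[0,0,0,0,0,0],[0,0,0,0,0,0],[0,0,0,0,0,0],[0,0,0,0,0,0],[0,0,0,0,0,0]]
  ],
  "hand": 0,
  "grip_force": 30
}}

```text
time: 6.27
ee_pos: [0.6092, -0.1148, 0.0706]
eef_rot: [0.324, 0.629, -0.628, -0.324]
ft_force: [0.0, -0.2, 0.2]
width: 0.0108
```

```bash
python3 st.py
```

```text
t 6.2667 p [ 0.6092 -0.1148  0.0706] yaw 125.44724086081892 down [ 0.0003 -0.0001 -1.    ] q [ 0.8316  0.6587 -0.9838  1.603   0.5792  1.1976  1.9157] F [ 0.0495 -0.2324  0.2084] T [ 0.034  -0.2176  0.1302] w 0.010810789392286949
[[-0.58    0.0003 -0.8146]
 [ 0.8146 -0.0001 -0.58  ]
 [-0.0003 -1.     -0.0002]]
```

Gripped at 10.8 mm with almost no side force. Now turning clockwise, which is +y on the tool, and rising with the thread.

{"op": "arm_command", "data": {
  "targets": [
    [[0,-0.0001,0,0,4,0],[0,-0.0001,0,0,4,0],[0,-0.0001,0,0,4,0],[0,-0.0001,0,0,4,0],[0,-0.0001,0,0,4,0],[0,0,0,0,0,0]]
  ]
}}

```text
time: 6.77
ee_pos: [0.6092, -0.1147, 0.0711]
eef_rot: [-0.429, -0.562, 0.562, 0.429]
ft_force: [0.6, 0.4, -1.7]
width: 0.0108
```

```bash
python3 st.py
```

```text
t 6.7667 p [ 0.6092 -0.1147  0.0711] yaw 105.27476873837827 down [ 0.0002 -0.0002 -1.    ] q [ 0.7917  0.6263 -0.9184  1.6048  0.5287  1.1774  1.5942] F [ 0.5937  0.3517 -1.6679] T [ 0.2717 -0.2479  0.0565] w 0.010818170114557726
[[-0.2634  0.0002 -0.9647]
 [ 0.9647 -0.0002 -0.2634]
 [-0.0002 -1.     -0.0001]]
```

It turned freely by 20° with low forces and no slip. Carrying on to about 180°.

{"op": "arm_command", "data": {
  "targets": [
    [[0,-0.0002,0,0,7,0],[0,-0.0002,0,0,7,0],[0,-0.0002,0,0,7,0],[0,-0.0002,0,0,7,0],[0,-0.0002,0,0,7,0],[0,-0.0002,0,0,7,0],[0,-0.0002,0,0,7,0],[0,-0.0002,0,0,7,0],[0,-0.0002,0,0,7,0],[0,-0.0002,0,0,7,0],[0,-0.0002,0,0,7,0],[0,-0.0002,0,0,7,0]]
  ]
}}

```text
time: 7.77
ee_pos: [0.6094, -0.1142, 0.0734]
eef_rot: [-0.695, -0.131, 0.13, 0.695]
ft_force: [2.1, 1.5, -1.7]
width: 0.0109
```

{"op": "arm_command", "data": {
  "targets": [
    [[0,-0.0002,0,0,7,0],[0,-0.0002,0,0,7,0],[0,-0.0002,0,0,7,0],[0,-0.0002,0,0,7,0],[0,-0.0002,0,0,7,0],[0,-0.0002,0,0,7,0],[0,-0.0002,0,0,7,0],[0,-0.0002,0,0,7,0],[0,-0.0002,0,0,7,0],[0,-0.0002,0,0,7,0],[0,-0.0002,0,0,7,0],[0,0,0,0,0,0]]
  ]
}}

```text
time: 8.77
ee_pos: [0.6098, -0.1142, 0.0756]
eef_rot: [-0.625, 0.33, -0.331, 0.625]
ft_force: [4.2, -0.2, -4.1]
width: 0.0109
```

```bash
python3 st.py;python3 -c "
from h import *
c=snap('scene','c4')
cv2.imwrite('pics/c4z.png',cv2.resize(c['pixels'][120:310,240:430],None,fx=3,fy=3,interpolation=2))
c=snap('side','s4')
cv2.imwrite('pics/s4z.png',cv2.resize(c['pixels'][150:330,230:430],None,fx=3.3,fy=3.3,interpolation=2))"
```

```text
t 8.7667 p [ 0.6098 -0.1142  0.0756] yaw -55.715388164342215 down [ 0.0013  0.0002 -1.    ] q [ 0.4227  0.4703 -0.3976  1.6212  0.199   1.089  -1.0009] F [ 4.2134 -0.1885 -4.1339] T [ 0.1435 -1.2098 -0.0798] w 0.010895325566072516
[[ 0.5633  0.0013  0.8262]
 [-0.8262  0.0002  0.5633]
 [ 0.0006 -1.      0.0012]]
```

View pics/c4z.png

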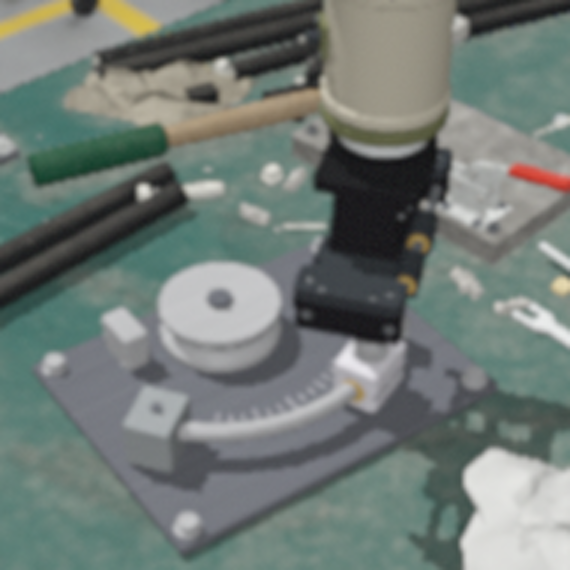

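View pics/s4z.png

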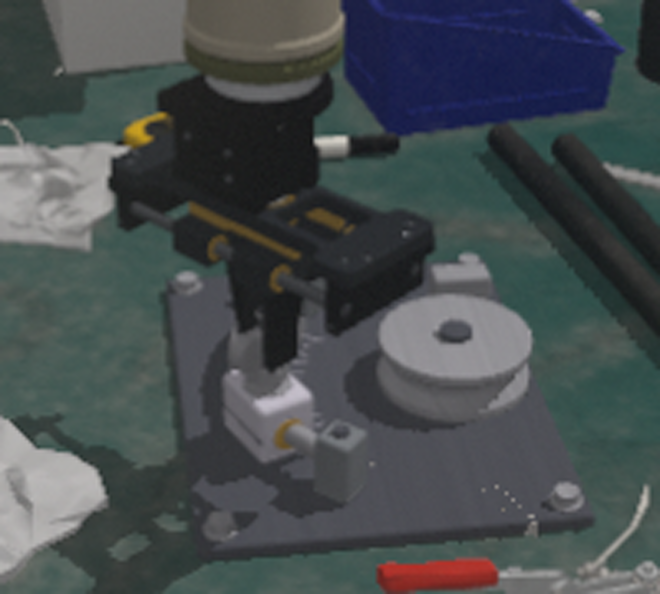

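Run:
```python
import numpy as np
from scipy.optimize import least_squares
P=np.array([[.6669,.047],[.642,-.168],[.6098,-.1142]]);w=np.array([1,1,2])
C0=np.array([.742,-.0708])
f=lambda c:np.r_[(np.linalg.norm(P-c,axis=1)-.14)*w,(c-C0)*.7]
c=least_squares(f,C0).x;print(c,f(c))
a=np.degrees(np.arctan2(*(P-c).T[::-1]))%360;print(a, "end contact",a[0]+np.degrees(np.arcsin(44/140)), "by small", a[1]-15.2-68.75)
for th in (a[0]+18.3,): print(c+.14*np.array([np.cos(np.radians(th)),np.sin(np.radians(th))]))
th=a[2]; yaw=-55.7
for d in (3,4):
  L=.28*np.sin(np.radians(d/2)); t=th-90-d/2
  print(d,L*np.cos(np.radians(t-yaw)),L*np.cos(np.radians(t-yaw-90)))
```

```text
[ 0.74274247 -0.07066223] [-1.25681763e-05  8.45650732e-05 -2.19824820e-04  5.19726878e-04
  9.64363109e-05]
[122.80493064 224.01526883 198.13327432] end contact 141.12262905289614 by small 140.06526883308757
[0.63378086 0.01724322]
3 -0.00698386866979449 0.0022243686798206572
4 -0.009284763940888145 0.003046701228685335
```

{"op": "arm_command", "data": {
  "targets": [
    [[-0.007,0.0005,0.0022,0,3,0],[-0.007,0,0.0022,0,3,0],[-0.007,0,0.0022,0,3,0],[-0.007,0,0.0022,0,3,0],[0,0,0,0,0,0]]
  ]
}}

```text
time: 9.28
ee_pos: [0.6033, -0.085, 0.0755]
eef_rot: [-0.588, 0.392, -0.392, 0.589]
ft_force: [4.1, 1.3, -1.6]
width: 0.0109
```

```bash
python3 st.py
```

```text
t 9.2833 p [ 0.6033 -0.085   0.0755] yaw -67.32992701781149 down [ 0.0014  0.     -1.    ] q [ 0.3635  0.4447 -0.3749  1.6536  0.1799  1.0761 -1.2389] F [ 4.0999  1.3485 -1.5952] T [ 0.4068 -1.1385 -0.2173] w 0.010918512630927192
[[ 0.3854  0.0014  0.9227]
 [-0.9227  0.      0.3854]
 [ 0.0005 -1.      0.0013]]
```

{"op": "arm_command", "data": {
  "targets": [
    [[-0.007,0,0.0022,0,3,0],[-0.007,0,0.0022,0,3,0],[-0.007,0,0.0022,0,3,0],[-0.007,0,0.0022,0,3,0],[-0.007,0,0.0022,0,3,0],[-0.007,0,0.0022,0,3,0],[-0.007,0,0.0022,0,3,0],[-0.007,0,0.0022,0,3,0],[-0.007,0,0.0022,0,3,0],[-0.007,0,0.0022,0,3,0],[-0.007,0,0.0022,0,3,0],[-0.007,0,0.0022,0,3,0]]
  ]
}}

```text
time: 10.28
ee_pos: [0.62, -0.0023, 0.0754]
eef_rot: [0.439, -0.555, 0.555, -0.438]
ft_force: [0.5, -3.1, 3.3]
width: 0.0111
```

```bash
python3 st.py
```

```text
t 10.2833 p [ 0.62   -0.0023  0.0754] yaw -103.3890550752548 down [-0.0006 -0.0013 -1.    ] q [ 0.1578  0.4563 -0.2908  1.6256  0.145   1.0816 -1.9777] F [ 0.5324 -3.1406  3.3247] T [-0.4595 -0.0257  0.0803] w 0.011114137905464058
[[-0.2316 -0.0006  0.9728]
 [-0.9728 -0.0013 -0.2316]
 [ 0.0014 -1.     -0.0003]]
```

{"op": "arm_command", "data": {
  "targets": [
    [[-0.007,0,0.0022,0,3,0],[-0.007,0,0.0022,0,3,0],[-0.0047,0,0.0014,0,2,0],[0,0,0,0,0,0],[0,0,0,0,0,0]]
  ]
}}

```text
time: 10.7
ee_pos: [0.6312, 0.0149, 0.0755]
eef_rot: [0.399, -0.584, 0.584, -0.399]
ft_force: [1.8, 0.5, 1.9]
width: 0.0109
```

{"op": "arm_command", "data": {
  "targets": [
    [[-0.0023,0,0.0007,0,1,0],[0,0,0,0,0,0]]
  ]
}}

```text
time: 10.87
ee_pos: [0.6323, 0.0164, 0.0754]
eef_rot: [0.393, -0.588, 0.588, -0.393]
ft_force: [0.6, -0.7, 3.7]
width: 0.0111
```

{"op": "arm_command", "data": {
  "targets": [
    [[-0.0012,0,0.0004,0,0.5,0],[0,0,0,0,0,0]]
  ]
}}

```text
time: 11.03
ee_pos: [0.6331, 0.0175, 0.0754]
eef_rot: [0.39, -0.59, 0.59, -0.39]
ft_force: [-0.3, -1.4, 5.0]
width: 0.0106
```

```bash
python3 st.py
```

```text
t 11.0333 p [0.6331 0.0175 0.0754] yaw -113.04175170558304 down [-0.     -0.0005 -1.    ] q [ 0.1035  0.4793 -0.2639  1.5893  0.1365  1.0912 -2.168 ] F [-0.285  -1.4443  4.9839] T [-0.272   0.1088  0.0509] w 0.010589615426853334
[[-0.3914 -0.      0.9202]
 [-0.9202 -0.0005 -0.3914]
 [ 0.0004 -1.      0.0002]]
```

{"op": "arm_command", "data": {
  "targets": [
    [[-0.0012,0,0.0004,0,0.5,0],[0,0,0,0,0,0]]
  ]
}}

```text
time: 11.2
ee_pos: [0.634, 0.0185, 0.0754]
eef_rot: [0.387, -0.591, 0.592, -0.387]
ft_force: [0.2, -0.7, 5.3]
width: 0.0105
```

{"op": "arm_command", "data": {
  "targets": [
    [[-0.0012,0,0.0004,0,0.5,0],[0,0,0,0,0,0]]
  ]
}}

```text
time: 11.37
ee_pos: [0.6344, 0.019, 0.0753]
eef_rot: [0.385, -0.593, 0.593, -0.384]
ft_force: [-2.6, -3.9, 7.1]
width: 0.0106
```

```bash
python3 st.py; python3 -c "
from h import *
c=snap('scene','c5')
cv2.imwrite('pics/c5z.png',cv2.resize(c['pixels'][180:310,230:420],None,fx=4,fy=4,interpolation=2))"
```

```text
t 11.3667 p [0.6344 0.019  0.0753] yaw -114.06257037465787 down [-0.001  -0.0011 -1.    ] q [ 0.098   0.4824 -0.2605  1.5846  0.1359  1.0935 -2.1876] F [-2.5861 -3.9264  7.0564] T [-0.6122  0.6962  0.1836] w 0.010629961836088452
[[-0.4077 -0.001   0.9131]
 [-0.9131 -0.0011 -0.4077]
 [ 0.0014 -1.     -0.0005]]
```

View pics/c5z.png

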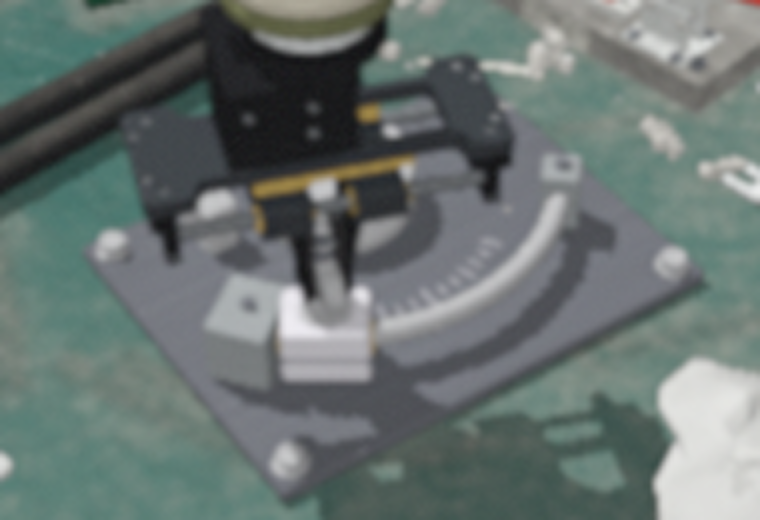

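{"op": "arm_command", "data": {
  "targets": [
    [[-0.0012,-0.0005,0.0004,0,0.3,0],[0,0,0,0,0,0]]
  ]
}}

```text
time: 11.58
ee_pos: [0.6345, 0.019, 0.0753]
eef_rot: [0.384, -0.594, 0.594, -0.382]
ft_force: [-5.4, -4.8, 5.5]
width: 0.0111
```

{"op": "arm_command", "data": {
  "targets": [
    [[-0.0012,0,0.0004,0,0,0],[0,0,0,0,0,0],[0,0,0,0,0,0]]
  ]
}}

```text
time: 11.83
ee_pos: [0.6346, 0.0191, 0.0753]
eef_rot: [0.385, -0.594, 0.594, -0.381]
ft_force: [-8.4, -6.5, 9.0]
width: 0.0112
```

```bash
python3 st.py
```

```text
t 11.8333 p [0.6346 0.0191 0.0753] yaw -114.39747660017608 down [-0.0044 -0.0031 -1.    ] q [ 0.0949  0.485  -0.2585  1.5806  0.137   1.0984 -2.1947] F [-8.3877 -6.5318  8.9567] T [-1.5899  1.9892  0.1603] w 0.011224981670616304
[[-0.4131 -0.0044  0.9107]
 [-0.9107 -0.0031 -0.4131]
 [ 0.0046 -1.     -0.0027]]
```

{"op": "arm_command", "data": {
  "targets": [
    [[0,0,0,0,0,0],[0,0,0,0,0,0],[0,0,0,0,0,0],[0,0,0,0,0,0],[0,0,0,0,0,0],[0,0,0,0,0,0]]
  ],
  "hand": 0.6
}}

```text
time: 12.33
ee_pos: [0.6365, 0.0219, 0.0755]
eef_rot: [-0.383, 0.594, -0.594, 0.383]
ft_force: [-0.3, 0.3, 0.0]
width: 0.043
```

{"op": "arm_command", "data": {
  "targets": [
    [[0,-0.01,0,0,0,0],[0,-0.02,0,0,0,0],[0,-0.03,0,0,0,0],[0,-0.03,0,0,0,0],[0,-0.03,0,0,0,0],[0,-0.03,0,0,0,0],[0,0,0,0,0,0],[0,0,0,0,0,0]]
  ]
}}

```text
time: 13.0
ee_pos: [0.6375, 0.0219, 0.2285]
eef_rot: [0.382, -0.593, 0.595, -0.385]
ft_force: [-0.2, -0.6, -0.2]
width: 0.0522
```

```bash
python3 st.py; python3 -c "
from h import *
c=snap('wrist','w6')
c=snap('scene','c6')
cv2.imwrite('pics/c6z.png',cv2.resize(c['pixels'][180:310,230:420],None,fx=4,fy=4,interpolation=2))"
```

```text
t 13.0 p [0.6375 0.0219 0.2285] yaw -114.34843255743507 down [ 0.0044  0.0002 -1.    ] q [ 0.0979  0.3683 -0.2693  1.4088  0.0983  1.3731 -2.1688] F [-0.1635 -0.6017 -0.1915] T [ 0.0869  0.0367 -0.002 ] w 0.0522239508850213
[[-0.4123  0.0044  0.911 ]
 [-0.9111  0.0002 -0.4123]
 [-0.002  -1.      0.004 ]]
```

View pics/c6z.png

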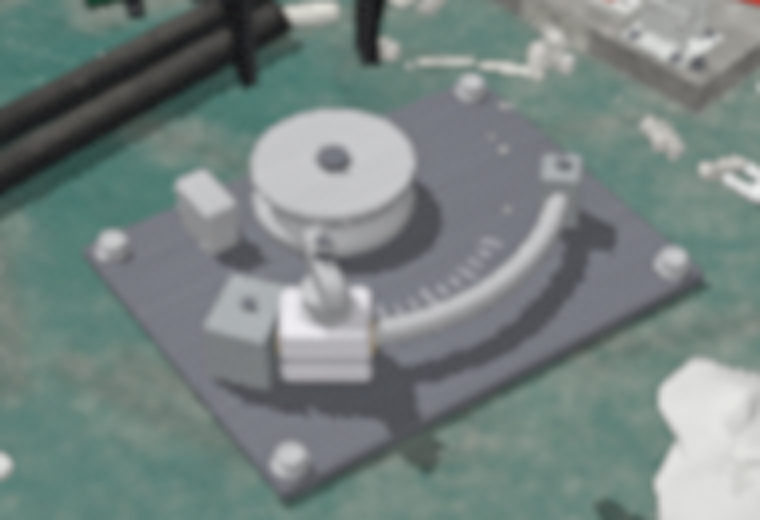

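View pics/w6.png

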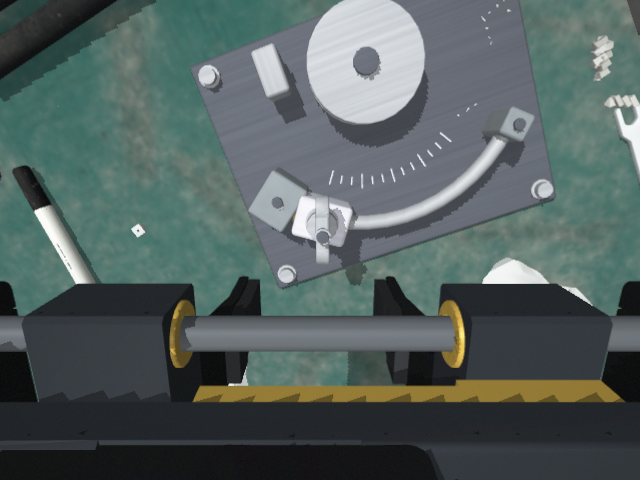

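Run:
```python
from h import *
c=load("w6")
cv2.imwrite("pics/w6z.png",cv2.resize(c["pixels"][160:280,240:380],None,fx=5,fy=5,interpolation=2))
```

```text
(no output)
```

View pics/w6z.png

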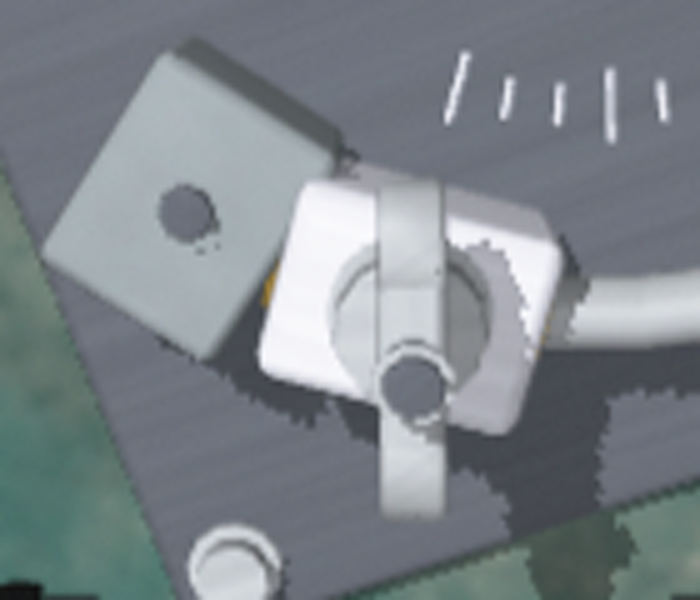

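Run:
```python
from h import *
c=load("w6");W=lambda x,y:(x/5+240-.4,y/5+160-.4)
C=np.array([.7427,-.0707])
for n,p,z in [("stud",(413,386),.11),("end",(187,213),.056),("former",((367-240)*5,(62-160)*5),.052)]:
  X=plane(c,W(*p),z);print(n,X,np.degrees(np.arctan2(X[1]-C[1],X[0]-C[0])),np.linalg.norm(X[:2]-C))
e=[plane(c,W(412,y),.093) for y in (190,515)];print("wing",np.degrees(np.arctan2(*(e[0]-e[1])[1::-1])))
a=[plane(c,W(*p),.056) for p in [(305,183),(262,378)]];print("slider end face",np.degrees(np.arctan2(*(a[0]-a[1])[1::-1])))
a=[plane(c,W(*p),.056) for p in [(340,165),(210,358)]];print("block face",np.degrees(np.arctan2(*(a[0]-a[1])[1::-1])))
```

```text
stud [0.63427929 0.02012012 0.11      ] 140.0483039175474 0.141433182890323
end [0.66670788 0.0490159  0.056     ] 122.40617580656206 0.14179809609244018
former [ 0.74065168 -0.06818546  0.052     ] 129.16592898632288 0.003243230140775919
wing -24.144262920354006
slider end face -37.3398636584009
block face -58.49935250763091
```

The slider's inner corner touches the larger block, and the slack nut sits on its hub. The gripper is 13 cm clear, so I'm handing in.

```bash
python3 -c "
from bench import r
print(r.close_job())"
```

```text
the job is handed in; nothing more can be done
None
```

The bend stop is reset: the nut is loosened about half a turn and the freed slider rests against the larger end block. I handed the job in at about 13 s; no verdict was reported.

- **Nut:** I gripped the wings and turned them about 181° clockwise, with side and lift forces at or below about 5 N. A wrist-camera check afterwards put the wings about 180° round relative to the slider, so the nut is still slack.
- **Slider:** I only moved it after the nut was loose. I led it about 58° round the rod by the nut until it stopped moving while the push rose to about 10 N.
- **Final position:** The last pictures show the slider's inner corner touching the larger block. The slider and block centres measured 17.6° apart, against an expected contact of about 18°, a difference of 1–2 mm that is within calibration.
- **Arm and tools:** The gripper was lifted clear, about 0.23 m above the bench, with no contact force. I did not touch any of the tools, but I took no separate picture to check them before handing in.

No check failed or disagreed.

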